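Pack the shoe-care box in two layers and shut it

TASK

Pack the wooden shoe-care box: collect every tin off the upturned basin and stand the tins upright on the box's floor, then lay the divider board level on the ledges over them, rib up, then put the two brushes flat on the board, bristles down, one on each side of the rib, and finally shut the lid fully. Leave the shoe last, the shoe horn and the mug alone.

Things in the scene. Friction and masses are not known exactly. Their poses are not given: they have to be found in the camera images.
- basin: green enamel basin upside down, fixed; a round platform 300 mm across at the table, 85 mm high, with a flat top 222 mm across inside a lip 6 mm high and 5 mm thick. Origin: its centre, at table height, z up
- box: open wooden box, fixed, outside 206 (x) x 246 (y) x 90 mm high, walls and floor 8 mm. A ledge 16 mm wide runs inside along each long wall (at x = +95 and -95 mm), its top 44 mm above the inner floor (52 mm above the origin); 158 mm is free between the ledges for tins. The lid hinges on the rim of the +x side, to the robot's left. Origin: centre of its underside, z up
- lid (a joint): angle of the box's lid, rad: 0 shut, 1.9 fully open (starts open, leaning back past upright). Swings freely: above about 1.5 its weight holds it open, below that it falls shut. A wooden plate 206 mm from hinge to free edge, 246 mm wide, 8 mm thick, 0.3 kg; a knob stands about 45 mm out of its outer face, on the centre line 30 mm from the free edge
- lid_hinge (a point): midpoint of the lid's hinge line, on the rim of the box's +x side, 90 mm above the table; the hinge line runs along the box's y axis
- tin0: closed round metal tin, 60 mm diameter, 36 mm high, about 0.12 kg; starts standing on the upturned basin; some of the four tins may be absent. Origin: centre of its underside; z along its axis, up. 60 mm grip across its side
- tin1: closed round metal tin, 60 mm diameter, 36 mm high, about 0.12 kg; starts standing on the upturned basin; some of the four tins may be absent. Origin: centre of its underside; z along its axis, up. 60 mm grip across its side
- tin2: closed round metal tin, 60 mm diameter, 36 mm high, about 0.12 kg; starts standing on the upturned basin; some of the four tins may be absent. Origin: centre of its underside; z along its axis, up. 60 mm grip across its side
- tin3: closed round metal tin, 60 mm diameter, 36 mm high, about 0.12 kg; starts standing on the upturned basin; some of the four tins may be absent. Origin: centre of its underside; z along its axis, up. 60 mm grip across its side
- board: divider board: stiff brown sheet 180 (x) x 220 (y) x 5 mm, 0.22 kg, with a pale wooden rib centred on top, 100 mm long (x), 16 mm wide (y), standing 25 mm above the sheet, to grip it by. Starts flat on the table. Fits in the box with its x along the box's x (either way round), 5 mm to spare all round, resting on both ledges. Origin: centre of the sheet's underside, z up
- brush0: shoe brush, 120 (x) x 45 (y) x 30 (z) mm, about 0.11 kg, dark wooden back uppermost and bristles down, lying on the table near the robot; rigid all through, gripped across its 45 mm width. Origin: centre of its underside (bristle tips); x along its length, z up
- brush1: shoe brush, 120 (x) x 45 (y) x 30 (z) mm, about 0.11 kg, dark wooden back uppermost and bristles down, lying on the table near the robot; rigid all through, gripped across its 45 mm width. Origin: centre of its underside (bristle tips); x along its length, z up
- last: bystander: steel shoe last on a round foot, about 190 mm long, 88 mm high, 1.6 kg. Origin: centre of its underside
- horn: bystander: beige plastic shoe horn lying flat, about 160 mm long, 48 mm wide, 6 mm thick. Origin: near its middle, on its underside
- mug: bystander: white mug, 84 mm across, 85 mm high. Origin: centre of its underside
Things that resemble listed ones, but are neither listed nor needed, are in the scene too. What is shaped like the brush0 but turquoise is not meant.

How it is judged (in metres and radians):
On the way, in this order (a step that is already met when the one before it is completed fails the run):
1. every tin stands upright on the floor of the box (x of tin0 in the frame of box between -0.085 and 0.085 m and y of tin0 in the frame of box between -0.1 and 0.1 m and z of tin0 in the frame of box between 0.003 and 0.014 m and angle between each of tin0, tin1, tin2, tin3's own z axis and vertical below 0.1 rad and x of tin1 in the frame of box between -0.085 and 0.085 m and y of tin1 in the frame of box between -0.1 and 0.1 m and z of tin1 in the frame of box between 0.003 and 0.014 m and x of tin2 in the frame of box between -0.085 and 0.085 m and y of tin2 in the frame of box between -0.1 and 0.1 m and z of tin2 in the frame of box between 0.003 and 0.014 m and x of tin3 in the frame of box between -0.085 and 0.085 m and y of tin3 in the frame of box between -0.1 and 0.1 m and z of tin3 in the frame of box between 0.003 and 0.014 m), for 0.2 s.
2. the divider board lies level on the ledges over the tins (all of step 1 and x of board in the frame of box between -0.012 and 0.012 m and y of board in the frame of box between -0.012 and 0.012 m and z of board in the frame of box between 0.047 and 0.056 m and angle between board's own z axis and vertical below 0.05 rad), for 0.2 s.
3. both brushes lie flat on the board, one on each side of the rib (x of board in the frame of box between -0.012 and 0.012 m and y of board in the frame of box between -0.012 and 0.012 m and z of board in the frame of box between 0.047 and 0.056 m and angle between board's own z axis and vertical below 0.05 rad and x of brush0 in the frame of box between -0.05 and 0.05 m and y of brush0 in the frame of box between -0.1 and 0.1 m and z of brush0 in the frame of box between 0.052 and 0.062 m and angle between each of brush0, brush1's own z axis and vertical below 0.1 rad and x of brush1 in the frame of box between -0.05 and 0.05 m and y of brush1 in the frame of box between -0.1 and 0.1 m and z of brush1 in the frame of box between 0.052 and 0.062 m and ((y of brush0 in the frame of board below 0 m and y of brush1 in the frame of board above 0 m) or (y of brush0 in the frame of board above 0 m and y of brush1 in the frame of board below 0 m))), for 0.2 s.
4. the lid is shut (value of joint lid below 0.06 rad), for 0.2 s.
At the end, for the whole second after the job is handed in: Tins upright on the box floor, board on the ledges (height within 5 mm, centred within 12 mm, tilt under 0.05 rad), brushes on the board either side of the rib, bristles down (height within 5 mm), tin and brush tilt under 0.1 rad, lid shut within 0.06 rad, all at rest (all of step 1 and all of step 3 and value of joint lid below 0.06 rad and linear speed of each of tin0, tin1, tin2, tin3, brush0, brush1, board below 0.02 m/s); the robot touches nothing.
It fails at once if the shoe last is moved by more than 30 mm (distance of last from where it was at the start of the episode above 0.03 m).
It fails at once if the shoe horn is moved by more than 30 mm (distance of horn from where it was at the start of the episode above 0.03 m).
It fails at once if the mug is moved by more than 30 mm (distance of mug from where it was at the start of the episode above 0.03 m).
Of tin0, tin1, tin2, tin3 only 2 to 4 are there at a start; the rules pass over those that are not, and their reading is None.
At some moment in a run one of tin0, tin1, tin2, tin3, brush0, brush1 may be knocked a few centimetres aside while the robot is not near it.
It also fails if it takes over 210 s, if anything falls off the work surface, if the arm or the gripper's body presses on something with over 40 N, if the wrist force passes 120 N, or if a joint passes its speed limit or range.

ROBOT

A 6-joint arm with a two-finger parallel gripper is mounted at the origin on the work surface. World frame = base frame: x ahead of the robot, y to its left, z up, the work surface at z = 0. Lengths are in mm, angles in rad, forces in N, time in s.
With the tool pointing down it reaches from about 325 to 875 mm from the base axis. Payload 4.4 kg.
Tool frame: the origin (TCP) lies on the centre line of the jaws, within the pads' length; the fingertips stand ahead of it and the grasp point (between the pads) lies 6 mm ahead of it (ctrl.tcp_to_tips is the z of the fingertips in the tool frame, in mm); z points along the fingers, y is the direction in which the jaws open and shut (so a half turn about z gives the same grasp; the last joint's range is limited). The gripper opens to 85 mm and grips with 20 to 120 N. Pads are 22 mm wide; open, the fingers measure 114 mm over their backs; the gripper's body (76 mm by 85 mm) begins 54 mm behind the grasp point. The pads swing forward as they close: fully open they stand 13 mm farther back than shut.
Start: joints at [1.161, 0.207, 1.542, -0, 1.393, -0.15], TCP at [147.72, 555.703, 256.282] pointing down, gripper open.
Joint ranges: [-2.73, 2.73], [-0.86, 2.22], [0.23, 2.46], [-1.11, 4.25], [0.08, 2.63], [-2.82, 2.82]. Speed limits (rad/s): [2.79, 2.79, 3.14, 3.14, 3.14, 3.14].

INTERFACE

Orientations are given as a 3x3 rotation matrix whose columns are the frame's x, y, z axes.
In Python, from plant import ctrl, sensors, optics gives the robot as it stands. Calls block until the motion is done:
- ctrl.move_ptp(position, orientation): joint-space move of the TCP to a pose.
- ctrl.move_l(position, rot=None, vel=150, threshold=None): straight line of the TCP; rot=None keeps the orientation; vel is the mean speed in mm/s. With threshold (N) it stops when the force on the tool has changed by that much, and returns True; else False.
- ctrl.set_joints(angles): joint-space move.
- ctrl.gripper_to(opening, force=None): finger opening in mm; force is the grip in N (None keeps the last); returns when the fingers have stopped.
- ctrl.hold(seconds).
- ctrl.solve_ik(position, orientation): joint angles nearest the present ones, or None.
- sensors.read_state(): the state.
- optics.grab_frame(name): name is "scene" or "top" or "wrist"; returns (picture, depth): 480x640x3 uint8, red, green, blue; 480x640 float32, mm along the optical axis (not along the pixel's ray), 0 where there is no reading.
- optics.camera_params(name): a dict with "mtx" (3x3 intrinsics, pixels), "R" (3x3) and "t" (3): a world point X has camera coordinates R X + t; the wrist camera has in their place "T_tool_cam" (4x4, takes a point from camera to tool coordinates, whose origin is the TCP and whose axes are the flange's). Camera axes: x right, y down, z forward; pixel columns grow to the right and rows downward; lengths in mm; the calibration is good to about 2 mm. A picture is of the moment at which its call begins: read the wrist's pose just before it. camera_params takes no time and is no camera call.
A pose or a line that the arm cannot do raises ctrl.MotionError and nothing moves.
- ctrl.finish_job(): hands the job in, once; it reports no verdict.
The state is a dict: "t": time; "q": joint angles; "qvel": joint speeds; "tau": joint torques, N m; "eef_pos": TCP position; "eef_rot": TCP orientation; "force": force on the tool from outside, world axes, zero at the start; "wrist_torque": the same for the moment, N m; "grip_width": finger opening in mm.
Only numpy, scipy, OpenCV 4.12 (cv2) and the standard library are available. Lean on these libraries where they do the work, as an engineer would, in place of code of your own. Each camera call takes 0.05 s, during which the arm holds its last target.

## Working session

There is one attempt and no reset: what is moved stays moved. The work goes in short steps, each a Python script; the robot and the scene stay as the last script left them, time stands still between calls to the robot, and variables do not carry over. Pictures are saved under pics/ and viewed, and the job is handed in when it is done.

```bash
ls; mkdir -p pics; cat > h.py <<'E'
import numpy as np, cv2
from plant import ctrl, sensors, optics
def save(n,im): cv2.imwrite('pics/'+n+'.png',cv2.cvtColor(im,cv2.COLOR_RGB2BGR))
E
python3 - <<'E'
from h import *
for n in ['scene','top','wrist']:
    im,d=optics.grab_frame(n); save(n+'0',im); np.savez('pics/'+n+'0.npz',im=im,d=d)
    p=optics.camera_params(n); print(n,{k:np.round(v,3).tolist() for k,v in p.items()}, (d==0).mean())
s=sensors.read_state(); print(s); print(ctrl.tcp_to_tips)
E
```

```text
pics
scene {'mtx': [[491.548, 0.0, 317.429], [0.0, 491.548, 239.541], [0.0, 0.0, 1.0]], 'R': [[-0.131, 0.991, 0.016], [0.628, 0.095, -0.772], [-0.767, -0.091, -0.635]], 't': [103.307, -261.667, 1511.525]} 0.0039713541666666664
top {'mtx': [[550.43, 0.0, 316.772], [0.0, 550.43, 242.613], [0.0, 0.0, 1.0]], 'R': [[0.02, -1.0, -0.02], [-0.991, -0.017, -0.135], [0.135, 0.022, -0.991]], 't': [-14.672, 537.271, 1285.183]} 0.003880208333333333
wrist {'mtx': [[422.866, 0.0, 326.882], [0.0, 422.866, 245.765], [0.0, 0.0, 1.0]], 'T_tool_cam': [[0.0, -0.95, -0.311, 81.127], [1.0, 0.0, -0.0, 0.255], [0.0, -0.311, 0.95, -119.09], [0.0, 0.0, 0.0, 1.0]]} 0.004055989583333333
{'t': 0.15, 'q': array([ 1.16051837e+00,  2.07268733e-01,  1.54264550e+00,  5.77250299e-06,
        1.39346218e+00, -1.50477497e-01]), 'qvel': array([ 9.70851623e-05, -4.54403795e-05, -3.60736573e-03,  2.65345895e-03,
       -6.68919542e-04,  1.37883576e-03]), 'tau': array([-5.16082127e-04, -3.83519590e+01, -2.92035699e+01, -2.41840280e-04,
        6.62052829e-03, -2.98217481e-05]), 'eef_pos': array([147.48971913, 555.20445406, 255.35784394]), 'eef_rot': array([[-9.66440896e-01,  2.56888073e-01, -7.16688205e-04],
       [ 2.56888927e-01,  9.66439554e-01, -1.63345874e-03],
       [ 2.73019762e-04, -1.76275059e-03, -9.99998409e-01]]), 'force': array([-0.88490998, -0.14932871, -1.59716596]), 'wrist_torque': array([-0.05017809, -0.02564646, -0.02759145]), 'grip_width': 85.49547375011394}
25.0
```

View pics/top0.png

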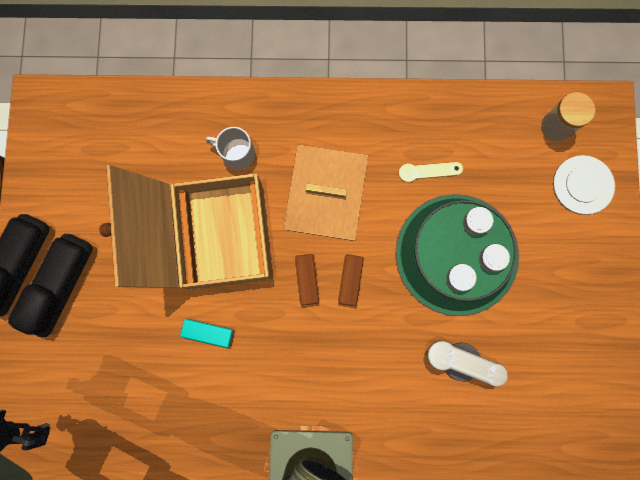

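View pics/scene0.png

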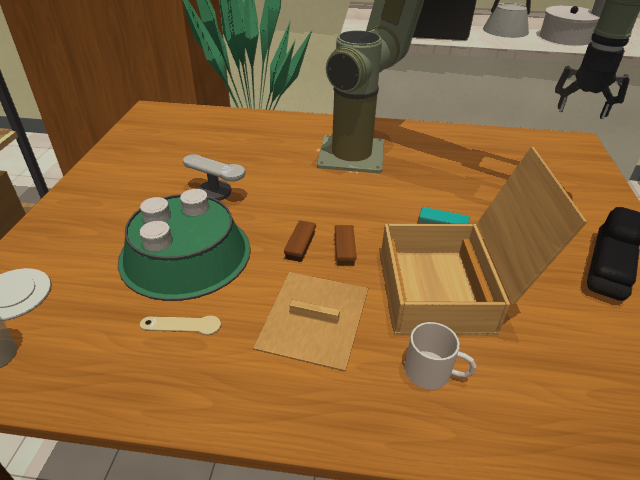

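View pics/wrist0.png

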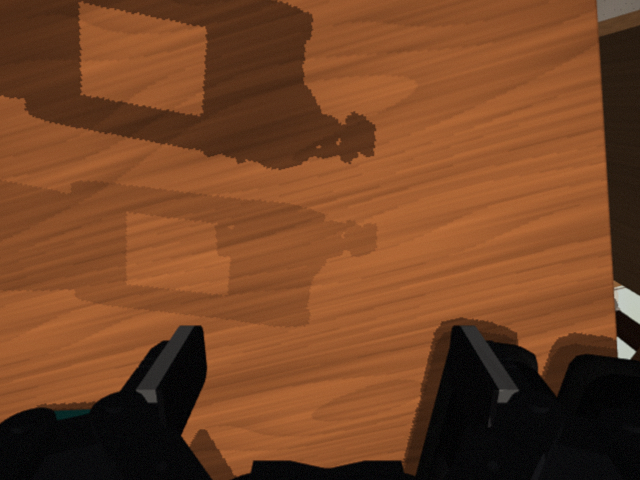

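Candidates: the tins are the three pale discs on the basin at top (480,220), (496,257) and (462,277). Not tins: the jar (576,110) and the saucer (584,184). The brushes are the brown blocks at (307,280) and (350,280); the turquoise block at (207,333) is the decoy. The board is at (327,192) and the box at (222,230), with its lid on the left.

```bash
cat >> h.py <<'E'
P={n:optics.camera_params(n) for n in ['scene','top','wrist']}
def ext(n,s=None):
    p=P[n]
    if n=='wrist':
        T=np.array(p['T_tool_cam']); Rw=np.array(s['eef_rot']); 
        Rc=Rw@T[:3,:3]; c=Rw@T[:3,3]+s['eef_pos']; return Rc,c   # cam->world
    R=np.array(p['R']); return R.T, -R.T@np.array(p['t'])
def cloud(n,d,s=None):
    Rc,c=ext(n,s); K=np.array(P[n]['mtx']); v,u=np.mgrid[:480,:640]
    r=np.stack([(u-K[0,2])/K[0,0],(v-K[1,2])/K[1,1],np.ones_like(u,float)],-1)
    return (r*d[...,None])@Rc.T+c
def ray(n,uv,z,s=None):
    Rc,c=ext(n,s); K=np.array(P[n]['mtx']); uv=np.atleast_2d(uv).astype(float)
    r=np.c_[(uv[:,0]-K[0,2])/K[0,0],(uv[:,1]-K[1,2])/K[1,1],np.ones(len(uv))]@Rc.T
    return c+r*((z-c[2])/r[:,2])[:,None]
def proj(n,X,s=None):
    Rc,c=ext(n,s); K=np.array(P[n]['mtx']); q=(np.atleast_2d(X)-c)@Rc; q=q@K.T; return q[:,:2]/q[:,2:]
def rect_of(mask,n,z,s=None):
    """biggest blob of mask -> contour cast on plane z -> minAreaRect (centre, size, long-axis angle)"""
    cs,_=cv2.findContours(mask.astype(np.uint8),cv2.RETR_EXTERNAL,cv2.CHAIN_APPROX_NONE)
    out=[]
    for c in cs:
        if cv2.contourArea(c)<150: continue
        w=ray(n,c[:,0,:],z,s)[:,:2].astype(np.float32)
        (cx,cy),(a,b),_=cv2.minAreaRect(w); bx=cv2.boxPoints(cv2.minAreaRect(w))
        e0,e1=bx[1]-bx[0],bx[2]-bx[1]; e=e0 if np.hypot(*e0)>np.hypot(*e1) else e1
        M=cv2.moments(c); out.append(dict(px=(int(M['m10']/M['m00']),int(M['m01']/M['m00'])),c=np.round([cx,cy],1),size=(round(max(a,b),1),round(min(a,b),1)),ang=round(float(np.arctan2(e[1],e[0])),3)))
    return out
E
cat > look.py <<'E'
from h import *
import sys
tag=sys.argv[1] if len(sys.argv)>1 else None
def look(load=False):
    for n in ['top','scene']:
        if load: z=np.load(f'pics/{n}0.npz'); im,d=z['im'],z['d']
        else:
            im,d=optics.grab_frame(n); save(n+tag,im); np.savez(f'pics/{n}{tag}.npz',im=im,d=d)
        X=cloud(n,d); hsv=cv2.cvtColor(im,cv2.COLOR_RGB2HSV); H,S,V=[hsv[...,i] for i in range(3)]
        zz=X[...,2]; k=np.ones((3,3),np.uint8)
        print('==',n)
        t=(S<60)&(V>120)&(np.abs(zz-121)<8); t=cv2.morphologyEx(t.astype(np.uint8),cv2.MORPH_OPEN,k)
        print('tins');[print(o) for o in rect_of(t,n,121)]
        b=(S>80)&(np.abs(zz-30)<6)&(H<15)&(V<140)&(X[...,1]<300); b=cv2.morphologyEx(b.astype(np.uint8),cv2.MORPH_OPEN,k)
        print('brush');[print(o) for o in rect_of(b,n,30)]
        m=(np.abs(zz-90)<5)&(X[...,1]>20)&(X[...,1]<500)&(H<30)&(S>60); m=cv2.morphologyEx(m.astype(np.uint8),cv2.MORPH_CLOSE,k)
        print('rim');[print(o) for o in rect_of(m,n,90)]
        if n=='top': cv2.imwrite('pics/rimmask.png',(m*255))
        r=(np.abs(zz-30)<7)&(S>40)&(V>150)&(H<30)&(X[...,0]>550); print('rib');[print(o) for o in rect_of(r,n,30)]
if __name__=='__main__': look(load=tag is None)
E
python3 look.py
```

```text
== top
tins
{'px': (462, 277), 'c': array([ 454.7, -329.9]), 'size': (57.7, 57.6), 'ang': -1.553}
{'px': (495, 256), 'c': array([ 500.6, -404.6]), 'size': (58.5, 55.3), 'ang': -0.021}
{'px': (479, 219), 'c': array([ 584.6, -370.9]), 'size': (57.5, 55.8), 'ang': -0.017}
brush
{'px': (311, 284), 'c': array([444.1,   5.9]), 'size': (102.4, 19.4), 'ang': 0.157}
{'px': (354, 282), 'c': array([449.2, -97.2]), 'size': (118.4, 23.7), 'ang': -0.16}
rim
{'px': (217, 230), 'c': array([556.9, 226.5]), 'size': (245.6, 213.1), 'ang': 0.141}
rib
{'px': (325, 189), 'c': array([670.6, -22.9]), 'size': (99.3, 15.6), 'ang': 1.43}
== scene
tins
{'px': (154, 229), 'c': array([ 587.4, -369.9]), 'size': (58.3, 56.8), 'ang': -1.419}
{'px': (153, 204), 'c': array([ 504. , -404.4]), 'size': (59.7, 56.2), 'ang': -0.196}
{'px': (193, 195), 'c': array([ 457.3, -328.3]), 'size': (56.1, 55.9), 'ang': -1.416}
brush
{'px': (344, 241), 'c': array([455.1,  19.4]), 'size': (120.6, 44.9), 'ang': 0.137}
{'px': (299, 237), 'c': array([456.3, -85. ]), 'size': (121.8, 45.8), 'ang': -0.134}
rim
{'px': (444, 265), 'c': array([559.1, 226.5]), 'size': (255.4, 214.9), 'ang': 0.152}
rib
{'px': (314, 307), 'c': array([671.5, -22.5]), 'size': (99.6, 16.2), 'ang': 1.43}
```

```bash
python3 - <<'E'
from h import *
z=np.load('pics/top0.npz'); im=z['im'];save('boxcrop',cv2.resize(im[150:310,90:290],None,fx=4,fy=4,interpolation=cv2.INTER_CUBIC)[:600])
cv2.imwrite('pics/rimc.png',cv2.resize(cv2.imread('pics/rimmask.png')[150:310,90:290],None,fx=3,fy=3))
E
```

```text
(no output)
```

View pics/boxcrop.png

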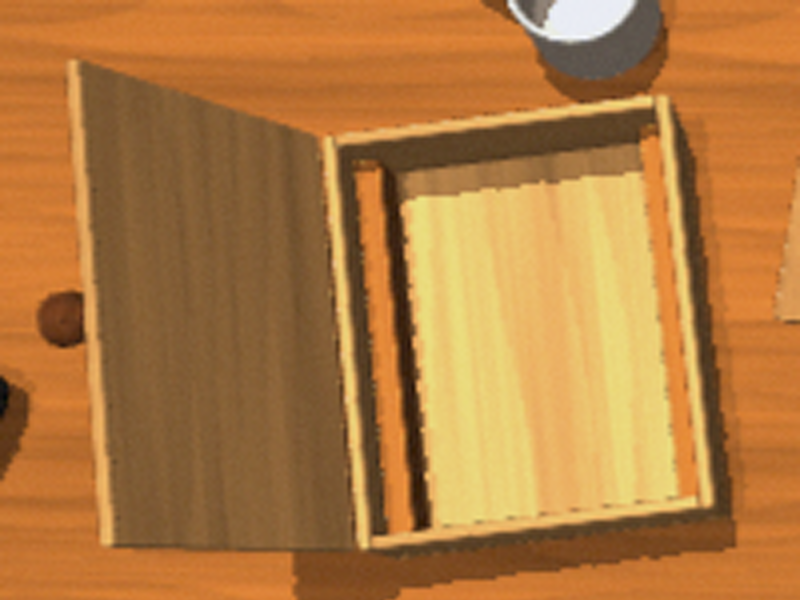

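View pics/rimc.png

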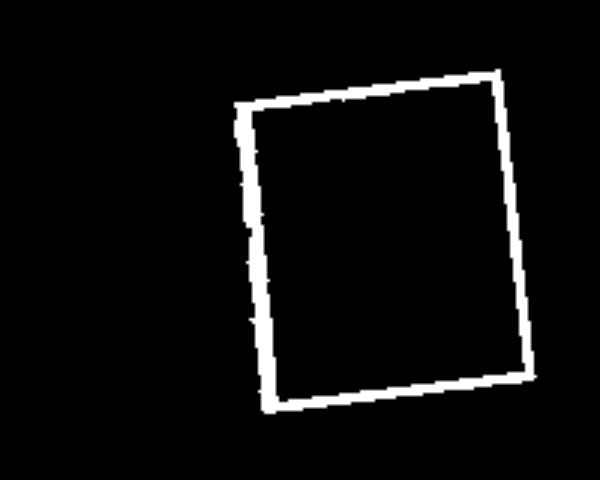

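The crop shows the outer rim corners at crop (325,136), (668,96), (714,508) and (362,549). I'll cast these onto z=90.

```bash
python3 - <<'E'
from h import *
c=np.array([[325,136],[668,96],[714,508],[362,549]])/4+[90,150]
w=ray('top',c-0.4,90)[:,:2]; print(w.round(1), w.mean(0)); print([np.linalg.norm(w[i]-w[(i+1)%4]).round(1) for i in range(4)])
e=[np.arctan2(*(w[0]-w[1])[::-1]),np.arctan2(*(w[3]-w[2])[::-1]),np.arctan2(*(w[0]-w[3])[::-1]),np.arctan2(*(w[1]-w[2])[::-1])];print(np.round(e,3))
z=np.load('pics/scene0.npz'); im=z['im'];save('boxs',cv2.resize(im[200:350,370:520],None,fx=4,fy=4,interpolation=cv2.INTER_CUBIC))
# rim by depth both views, exclude lid
for n in ['top','scene']:
    z=np.load(f'pics/{n}0.npz'); X=cloud(n,z['d']); 
    m=(abs(X[...,2]-90)<3)&(X[...,0]>380)&(X[...,0]<720)&(X[...,1]>90)&(X[...,1]<360)
    p=X[m][:,:2]; a=0.141; R=np.array([[np.cos(a),np.sin(a)],[-np.sin(a),np.cos(a)]]); q=p@R.T
    print(n,len(q),np.percentile(q,[0.5,99.5],axis=0).round(1), X[m][:,2].mean())
E
```

```text
[[664.1 339.6]
 [691.2 138.6]
 [449.8 103.9]
 [422.6 304.9]] [556.93207108 221.74408774]
[np.float64(202.9), np.float64(243.9), np.float64(202.8), np.float64(244.0)]
[1.705 1.705 0.143 0.143]
top 986 [[460.9  39.9]
 [706.1 249.3]] 89.67316684945826
scene 1252 [[463.5  39.9]
 [709.  248.6]] 89.73645892043382
```

View pics/boxs.png

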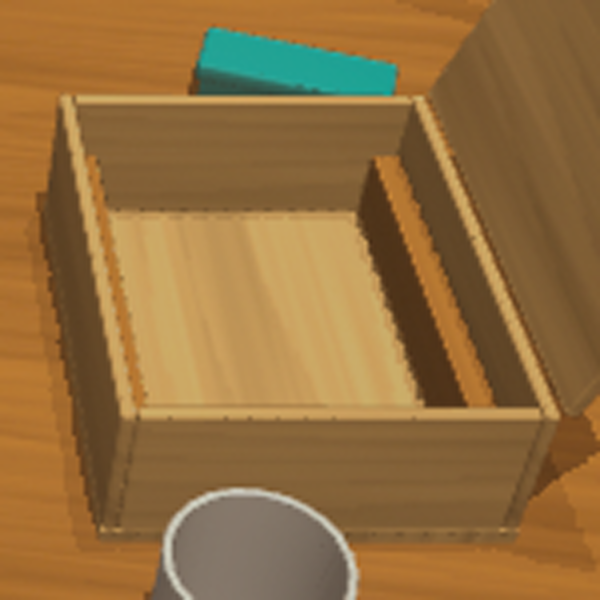

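```bash
cat >> h.py <<'E'
BOX=np.array([558.5,223.0]); BA=1.711   # centre, angle of box x axis
def b2w(x,y):
    c,s=np.cos(BA),np.sin(BA); return BOX+np.array([c*x-s*y,s*x+c*y])
def rot(phi):
    return np.array([[-np.sin(phi),np.cos(phi),0],[np.cos(phi),np.sin(phi),0],[0,0,-1.]])
def best(pos,phi):
    o=[]
    for k in (0,1,-1):
        R=rot(phi+k*np.pi); q=ctrl.solve_ik(list(pos),R)
        if q is not None: o.append((abs(q[5]),k,R))
    if not o: raise RuntimeError('no ik')
    return min(o,key=lambda a:a[0])[2]
def st(msg=''):
    s=sensors.read_state(); print(msg,'t %.1f'%s['t'],'tcp',np.round(s['eef_pos'],1),'grip %.1f'%s['grip_width'],'F',np.round(s['force'],1)); return s
def pick(xy,phi,ztcp,zhi=220,open_=85,force=40,vel=150):
    p=[xy[0],xy[1],zhi]; R=best(p,phi); ctrl.gripper_to(open_)
    ctrl.move_ptp(p,R)
    hit=ctrl.move_l([xy[0],xy[1],ztcp],vel=vel,threshold=15); st('down hit=%s'%hit)
    ctrl.gripper_to(0,force); st('closed')
    ctrl.move_l([xy[0],xy[1],zhi],vel=vel); return st('up')
def place(xy,phi,ztcp,zhi=220,open_=80,vel=120):
    p=[xy[0],xy[1],zhi]; R=best(p,phi); ctrl.move_ptp(p,R); st('over')
    ctrl.move_l([xy[0],xy[1],ztcp+20],vel=vel)
    hit=ctrl.move_l([xy[0],xy[1],ztcp],vel=40,threshold=8); st('placed hit=%s'%hit)
    ctrl.gripper_to(open_); ctrl.move_l([xy[0],xy[1],zhi],vel=180); st('away')
E
python3 - <<'E'
from h import *
pick((455.8,-329.1),0.55,111)
im,d=optics.grab_frame('wrist'); save('w1',im)
im,d=optics.grab_frame('top'); save('t1',im)
E
```

```text
down hit=False t 4.5 tcp [ 456.5 -329.6  111.9] grip 84.8 F [0.  0.4 1.2]
closed t 4.9 tcp [ 456.7 -329.9  112.6] grip 58.7 F [-1.   0.2  5.3]
up t 5.8 tcp [ 455.1 -328.4  218.5] grip 59.3 F [-0.4  0.6 -1. ]
```

View pics/w1.png

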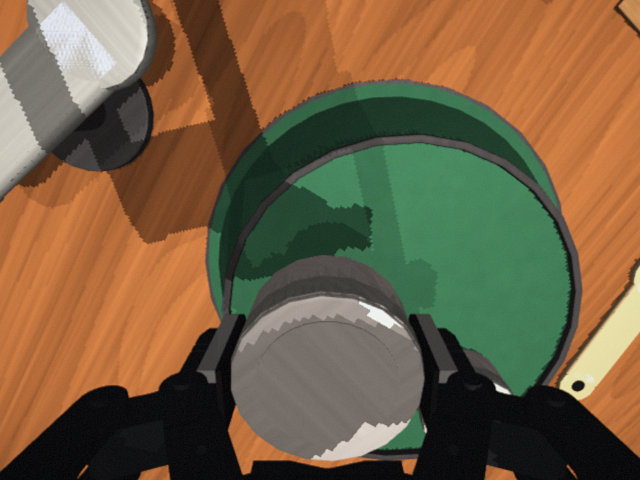

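View pics/t1.png

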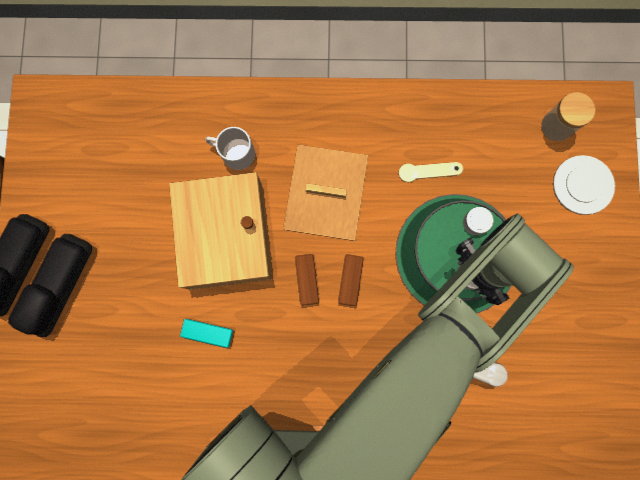

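The wrist view shows tin A held. The top view shows a problem: the lid is now shut, with its knob at (248,223). My first joint-space sweep passed behind it and swept it closed. I'll put the tin back, then reopen the lid by its knob.

```bash
python3 - <<'E'
from h import *
ctrl.move_l([455.8,-329.1,113],vel=120,threshold=8); st('back')
ctrl.gripper_to(84); ctrl.move_l([455.8,-329.1,220],vel=180)
ctrl.move_ptp([430,-60,330],best([430,-60,330],0.14))
st()
E
python3 look.py b; python3 - <<'E'
from h import *
for n in ['top','scene']:
    z=np.load(f'pics/{n}b.npz'); X=cloud(n,z['d']); m=(X[...,2]>108)&(X[...,0]>420)&(X[...,0]<700)&(X[...,1]>80)&(X[...,1]<360)
    p=X[m]; print(n,len(p),p.min(0).round(1),p.max(0).round(1),p.mean(0).round(1))
    m=(abs(X[...,2]-98)<4)&(X[...,0]>400)&(X[...,0]<720)&(X[...,1]>80)&(X[...,1]<360); print(rect_of(m,n,98))
print(b2w(-73,0))
z=np.load('pics/sceneb.npz'); im=z['im'];save('lids',cv2.resize(im[190:350,360:560],None,fx=4,fy=4,interpolation=cv2.INTER_CUBIC)[:600])
E
```

```text
back t 6.7 tcp [ 454.2 -327.7  112.5] grip 59.1 F [0.1 0.7 4.2]
 t 9.0 tcp [429.8 -60.4 329. ] grip 83.7 F [-0.8  0.6 -0.2]
== top
tins
{'px': (461, 277), 'c': array([ 453., -327.]), 'size': (57.3, 56.9), 'ang': -0.784}
{'px': (495, 256), 'c': array([ 500.6, -404.6]), 'size': (58.5, 55.3), 'ang': -0.021}
{'px': (479, 219), 'c': array([ 584.6, -370.9]), 'size': (57.5, 55.8), 'ang': -0.017}
brush
rim
rib
{'px': (325, 189), 'c': array([670.6, -22.9]), 'size': (99.3, 15.6), 'ang': 1.43}
== scene
tins
{'px': (154, 229), 'c': array([ 587.4, -369.9]), 'size': (58.3, 56.8), 'ang': -1.42}
{'px': (153, 204), 'c': array([ 504. , -404.4]), 'size': (59.7, 56.2), 'ang': -0.196}
{'px': (194, 195), 'c': array([ 457.3, -326.8]), 'size': (57.4, 55.8), 'ang': 0.303}
brush
{'px': (344, 241), 'c': array([455. ,  19.6]), 'size': (120.8, 44.6), 'ang': 0.132}
{'px': (299, 237), 'c': array([455.9, -85.1]), 'size': (123.8, 45.8), 'ang': -0.137}
rim
{'px': (446, 299), 'c': array([619.8, 173.1]), 'size': (315.2, 161.4), 'ang': 0.86}
rib
{'px': (314, 307), 'c': array([671.5, -22.5]), 'size': (99.6, 16.2), 'ang': 1.43}
top 129 [554.6 137.8 129.8] [580.7 165.  145.5] [567.1 150.7 140. ]
[{'px': (217, 229), 'c': array([557.4, 223.3]), 'size': (245.6, 205.8), 'ang': 0.143}]
scene 192 [555.4 137.8 108.2] [585.7 165.2 144.4] [574.2 151.2 134.7]
[{'px': (443, 262), 'c': array([561.1, 223.7]), 'size': (251.6, 206.8), 'ang': 0.142}]
[568.70136983 150.71630852]
```

View pics/lids.png

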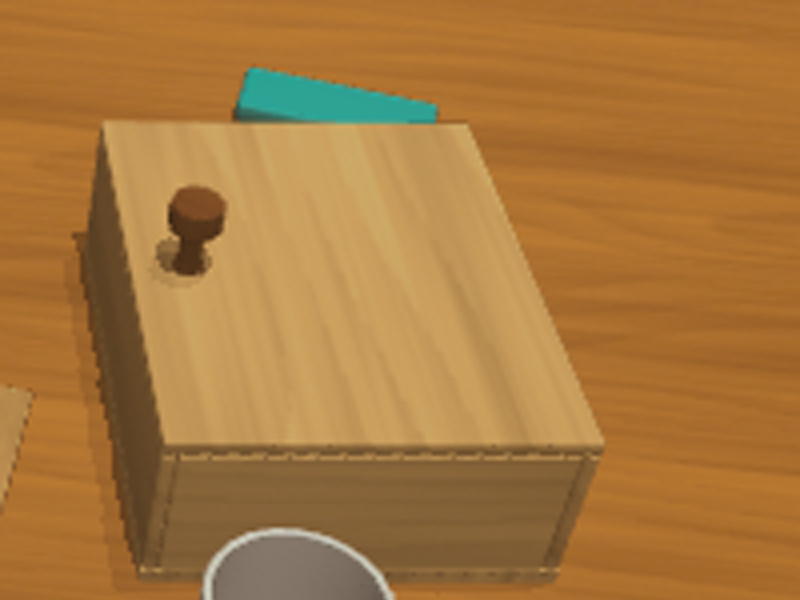

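View pics/topb.png

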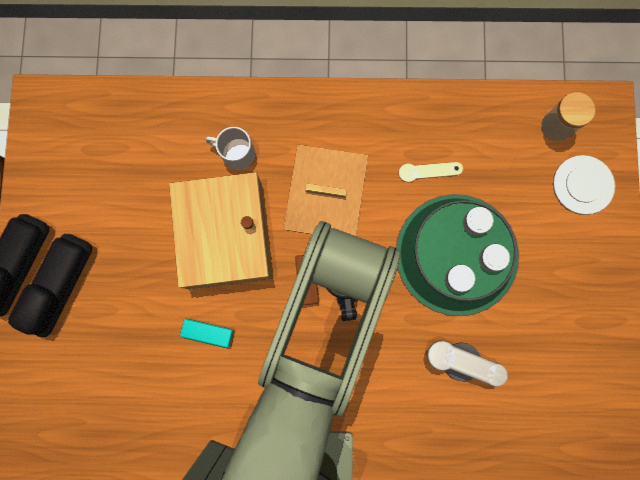

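```bash
sed -i 's/^BOX=.*/BOX=np.array([559.0,223.3]); BA=1.713/' h.py; cat > lid.py <<'E'
from h import *
def lidpt(th,u,n): return 103-u*np.cos(th)+n*np.sin(th), 90+u*np.sin(th)+n*np.cos(th)
def pose(th,al,u=176,n=43,k=0):
    bx,z=lidpt(th,u,n); w=np.r_[b2w(bx,0),z]
    back=np.r_[b2w(np.sin(al),0)-BOX,np.cos(al)]
    by=np.array([-np.sin(BA),np.cos(BA),0]); R=cv2.Rodrigues(by*al)[0]@rot(BA+np.pi/2+k*np.pi)
    return w+6*back,R,back
if __name__=='__main__':
    for k in (0,1,-1):
        print(k)
        for th in np.linspace(0,1.75,8):
            q=ctrl.solve_ik(list(pose(th,.35*th,k=k)[0]),pose(th,.35*th,k=k)[1]); print(round(th,2),None if q is None else np.round(q,2),pose(th,.35*th,k=k)[0].round())
E
python3 lid.py
```

```text
0
0.0 None [569. 151. 139.]
0.25 None [567. 168. 181.]
0.5 None [563. 194. 218.]
0.75 None [558. 228. 247.]
1.0 [ 0.47  0.37  1.34 -0.33  1.54 -2.79] [552. 269. 267.]
1.25 [ 0.56  0.44  1.25 -0.4   1.63 -2.71] [546. 313. 276.]
1.5 [ 0.65  0.53  1.15 -0.46  1.72 -2.64] [540. 358. 274.]
1.75 [ 0.73  0.64  1.04 -0.51  1.8  -2.59] [533. 402. 260.]
1
0.0 [ 0.11  0.35  1.61 -0.    1.18 -0.03] [569. 151. 139.]
0.25 [ 0.18  0.32  1.56 -0.09  1.26  0.07] [567. 168. 181.]
0.5 [ 0.27  0.31  1.5  -0.18  1.35  0.17] [563. 194. 218.]
0.75 [ 0.37  0.33  1.43 -0.26  1.45  0.27] [558. 228. 247.]
1.0 [ 0.47  0.37  1.34 -0.33  1.54  0.35] [552. 269. 267.]
1.25 [ 0.56  0.44  1.25 -0.4   1.63  0.43] [546. 313. 276.]
1.5 [ 0.65  0.53  1.15 -0.46  1.72  0.5 ] [540. 358. 274.]
1.75 [ 0.73  0.64  1.04 -0.51  1.8   0.55] [533. 402. 260.]
-1
0.0 [ 0.11  0.35  1.61 -0.    1.18 -0.03] [569. 151. 139.]
0.25 [ 0.18  0.32  1.56 -0.09  1.26  0.07] [567. 168. 181.]
0.5 [ 0.27  0.31  1.5  -0.18  1.35  0.17] [563. 194. 218.]
0.75 [ 0.37  0.33  1.43 -0.26  1.45  0.27] [558. 228. 247.]
1.0 [ 0.47  0.37  1.34 -0.33  1.54  0.35] [552. 269. 267.]
1.25 [ 0.56  0.44  1.25 -0.4   1.63  0.43] [546. 313. 276.]
1.5 [ 0.65  0.53  1.15 -0.46  1.72  0.5 ] [540. 358. 274.]
1.75 [ 0.73  0.64  1.04 -0.51  1.8   0.55] [533. 402. 260.]
```

```bash
python3 - <<'E'
from lid import *
p,R,b=pose(0,0,k=1)
ctrl.move_ptp(list(p+[0,0,70]),R); ctrl.gripper_to(60)
print(ctrl.move_l(list(p),vel=100,threshold=10)); st('at knob')
ctrl.gripper_to(0,25); st('grip')
for th in np.arange(0.15,0.61,0.15):
    p,R,b=pose(th,.35*th,k=1); ctrl.move_l(list(p),R,vel=120); st('th %.2f'%th)
im,d=optics.grab_frame('scene'); save('l1',im)
E
```

```text
False
at knob t 11.4 tcp [569.9 151.1 139.6] grip 59.9 F [-0.   0.1  0.5]
grip t 11.8 tcp [569.1 151.  140.1] grip 26.8 F [-3.7 -0.7  4.9]
th 0.15 t 12.1 tcp [567.9 159.3 164.9] grip 26.6 F [-0.4 -3.  -1. ]
th 0.30 t 12.5 tcp [566.1 171.6 189.3] grip 26.7 F [-0.5 -4.2 -0.5]
th 0.45 t 12.9 tcp [563.8 187.7 211.7] grip 26.7 F [-1.4 -5.5  0.7]
th 0.60 t 13.3 tcp [561.1 206.9 231.4] grip 27.0 F [-2.8 -4.2  1.7]
```

View pics/l1.png

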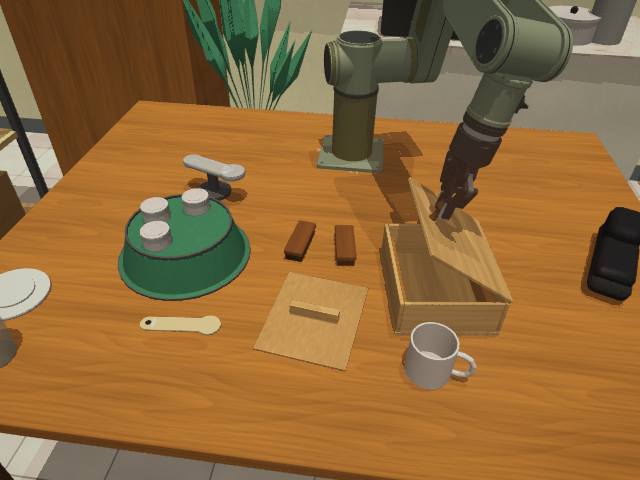

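The scene view shows the lid rising with the knob in the jaws at (450,210). Forces are small, so I'll carry on along the arc.

```bash
python3 - <<'E'
from lid import *
for th in np.arange(0.75,1.76,0.15):
    p,R,b=pose(th,.35*th,k=1); ctrl.move_l(list(p),R,vel=120); s=st('th %.2f'%th)
    if np.linalg.norm(s['force'])>40: break
im,d=optics.grab_frame('scene'); save('l2',im)
E
```

```text
th 0.75 t 13.7 tcp [557.9 228.8 247.9] grip 26.6 F [-2.7 -4.6  2.2]
th 0.90 t 14.1 tcp [554.4 252.9 261. ] grip 26.5 F [-3.3 -4.2  2.9]
th 1.05 t 14.4 tcp [550.7 278.6 270.3] grip 27.1 F [-4.  -3.   4.6]
th 1.20 t 14.8 tcp [546.9 305.2 275.5] grip 26.6 F [-3.5 -1.7  5.4]
th 1.35 t 15.2 tcp [543.  332.7 276.7] grip 26.6 F [-4.  -2.1  4.5]
th 1.50 t 15.6 tcp [539.  360.1 273.7] grip 26.7 F [-5.1  0.   4.5]
th 1.65 t 15.9 tcp [535.3 386.2 266.8] grip 26.7 F [-5.6  0.7  5. ]
```

View pics/l2.png

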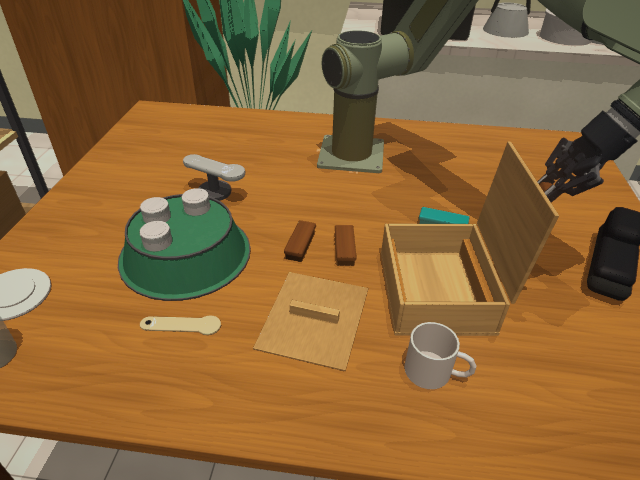

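```bash
python3 - <<'E'
from lid import *
th=1.82;p,R,b=pose(th,.6,k=1); ctrl.move_l(list(p),R,vel=100); st()
ctrl.gripper_to(70); ctrl.hold(0.3)
p2=p+b*70; ctrl.move_l(list(p2),vel=150); st('back')
p3=p2.copy(); p3[2]=430
print(ctrl.solve_ik(list(p3),R)); ctrl.move_l(list(p3),vel=200)
q=[500,100,400]; ctrl.move_ptp(q,best(q,0.14)); st()
q=[450,-150,300]; ctrl.move_ptp(q,best(q,0.14)); st()
E
python3 look.py c
```

```text
t 16.4 tcp [531.3 413.7 254.6] grip 26.9 F [-5.9  1.4  4.9]
back t 17.9 tcp [526.1 451.9 312.1] grip 69.9 F [-0.5  0.  -0.4]
[ 0.77620586  0.66852248  0.65623835 -0.56410811  2.12401229  0.40680733]
 t 19.9 tcp [500.3 100.6 399.8] grip 69.9 F [ 0.4  0.3 -1. ]
 t 21.0 tcp [ 450.9 -149.3  300.6] grip 69.8 F [ 0.7 -0.8 -0.2]
== top
tins
{'px': (462, 278), 'c': array([ 449.9, -332.9]), 'size': (59.3, 44.9), 'ang': -0.516}
{'px': (495, 256), 'c': array([ 500.6, -404.6]), 'size': (58.5, 55.3), 'ang': -0.021}
{'px': (479, 219), 'c': array([ 584.7, -370.7]), 'size': (57.0, 56.0), 'ang': 0.016}
brush
{'px': (311, 283), 'c': array([440.5,   4.5]), 'size': (95.4, 18.1), 'ang': 0.187}
rim
{'px': (217, 230), 'c': array([556.7, 227. ]), 'size': (245.6, 214.8), 'ang': 0.142}
rib
{'px': (325, 189), 'c': array([670.5, -22.9]), 'size': (99.3, 15.6), 'ang': 1.433}
== scene
tins
{'px': (154, 229), 'c': array([ 587.4, -369.9]), 'size': (58.3, 56.8), 'ang': -1.42}
{'px': (153, 204), 'c': array([ 504. , -404.4]), 'size': (59.7, 56.2), 'ang': -0.196}
{'px': (194, 195), 'c': array([ 457.1, -326.8]), 'size': (57.6, 55.9), 'ang': -1.416}
brush
{'px': (344, 241), 'c': array([455.1,  19.3]), 'size': (120.4, 44.9), 'ang': 0.141}
{'px': (299, 237), 'c': array([456.3, -85.3]), 'size': (124.2, 45.3), 'ang': -0.133}
rim
{'px': (444, 265), 'c': array([561.4, 226.3]), 'size': (257.3, 216.6), 'ang': 0.164}
rib
{'px': (314, 307), 'c': array([671.5, -22.5]), 'size': (99.6, 16.2), 'ang': 1.43}
```

View pics/topc.png

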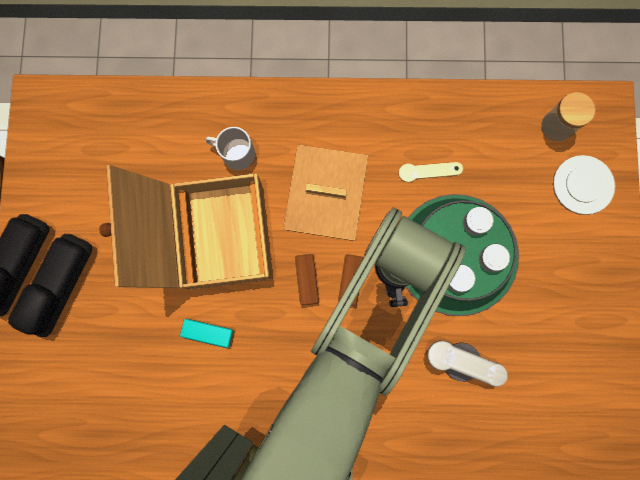

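The top view shows the lid open again, with all objects where they were. Now the tins, far box slot first.

```bash
cat > tins.py <<'E'
from h import *
def see_tins():
    im,d=optics.grab_frame('scene'); hsv=cv2.cvtColor(im,cv2.COLOR_RGB2HSV); X=cloud('scene',d)
    t=((hsv[...,1]<60)&(hsv[...,2]>120)&(np.abs(X[...,2]-121)<8)&(X[...,1]<-200)).astype(np.uint8)
    t=cv2.morphologyEx(t,cv2.MORPH_OPEN,np.ones((3,3),np.uint8)); r=rect_of(t,'scene',121)
    return [o['c']+[-1,-0.3] for o in r if min(o['size'])>45], im
E
python3 - <<'E'
from tins import *
pick((455.5,-327.2),0.55,111)
place(b2w(0,-66),BA,35)
t,im=see_tins(); print(t); save('s2',im)
E
```

```text
down hit=False t 23.1 tcp [ 456.4 -327.5  112.2] grip 85.3 F [-0.2  0.2  0.2]
closed t 23.4 tcp [ 456.4 -328.1  112.6] grip 59.0 F [-1.3  0.8  6.4]
up t 24.3 tcp [ 454.8 -326.5  218.5] grip 59.0 F [ 0.2 -0.1 -1.5]
over t 26.4 tcp [624.7 231.4 220. ] grip 58.9 F [ 1.   0.6 -1. ]
placed hit=True t 28.4 tcp [623.9 232.4  35.5] grip 59.3 F [ 0.  -0.7  3.5]
away t 29.9 tcp [623.3 232.4 218.2] grip 80.2 F [ 0.6 -0.4 -1.2]
[array([ 587.4, -370. ]), array([ 503.7, -404.8])]
```

View pics/s2.png

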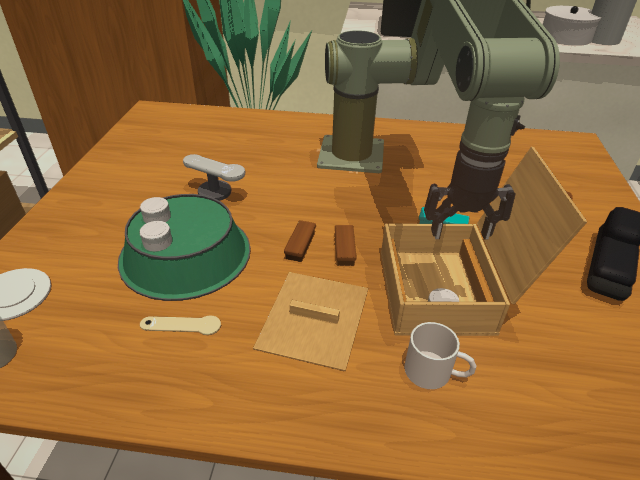

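The first tin stands in the box at (443,297). Two are left on the basin.

```bash
python3 - <<'E'
from tins import *
t,_=see_tins(); t=min(t,key=lambda c:c[0]); print(t)
pick(t,1.956,111)
place(b2w(0,0),BA,35)
t,_=see_tins(); print(t); t=t[0]
pick(t,1.956-0.8,111)
place(b2w(0,66),BA,35)
q=[430,-60,330]; ctrl.move_ptp(q,best(q,0.14)); st()
t,im=see_tins(); print(t); save('s3',im)
im,d=optics.grab_frame('top'); save('t3',im); X=cloud('top',d)
hsv=cv2.cvtColor(im,cv2.COLOR_RGB2HSV); m=(hsv[...,1]<70)&(abs(X[...,2]-44)<6)&(hsv[...,2]>90); 
for o in rect_of(m,'top',44): print(o)
E
```

```text
[ 503.4 -404.7]
down hit=False t 33.4 tcp [ 504.2 -405.3  112.1] grip 85.1 F [ 0.5  0.3 -0. ]
closed t 33.8 tcp [ 504.3 -405.7  112.9] grip 59.0 F [0.4 0.  5.5]
up t 34.7 tcp [ 502.7 -404.   218.3] grip 59.1 F [ 0.2 -0.1 -0.8]
over t 36.9 tcp [559.4 222.6 219.9] grip 59.0 F [ 0.6 -0.9 -1. ]
placed hit=True t 38.9 tcp [558.7 223.1  35.7] grip 59.0 F [-0.4  0.6  3.5]
away t 40.4 tcp [558.  223.1 218.4] grip 79.9 F [ 0.9  0.  -0.8]
[array([ 587.2, -369.8])]
down hit=False t 44.0 tcp [ 588.  -370.3  112.3] grip 84.7 F [0.  0.6 0.5]
closed t 44.3 tcp [ 588.2 -370.7  113.1] grip 58.9 F [ 0.2 -0.2  5.2]
up t 45.2 tcp [ 586.4 -369.2  218.2] grip 59.0 F [ 0.4  0.5 -1.8]
over t 47.5 tcp [494.  213.6 220. ] grip 59.0 F [-0.4  0.5 -1.7]
placed hit=True t 49.5 tcp [493.4 213.7  35.9] grip 58.9 F [-0.8  0.3  5. ]
away t 51.1 tcp [492.7 213.7 218.6] grip 80.3 F [-0.3  0.6 -0.1]
 t 52.2 tcp [429.9 -59.5 329.1] grip 79.8 F [ 0.3 -0.1 -0.4]
[]
{'px': (225, 258), 'c': array([493.3, 213.2]), 'size': (57.7, 57.5), 'ang': 0.039}
{'px': (222, 231), 'c': array([559. , 221.8]), 'size': (59.2, 58.7), 'ang': 0.501}
{'px': (219, 206), 'c': array([620.5, 230.8]), 'size': (58.6, 56.6), 'ang': -1.554}
```

View pics/t3.png

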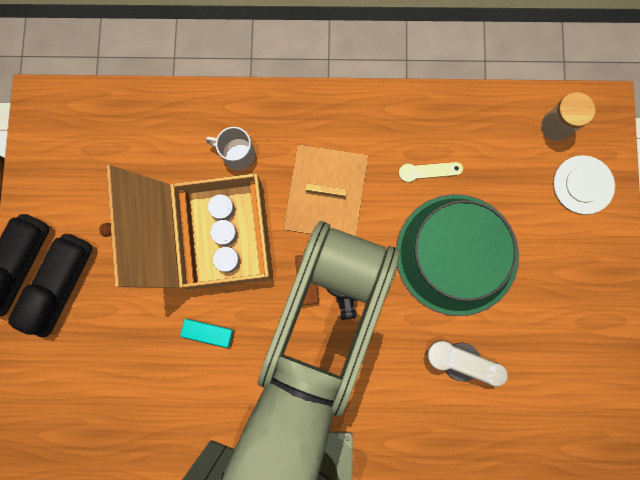

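View pics/s3.png

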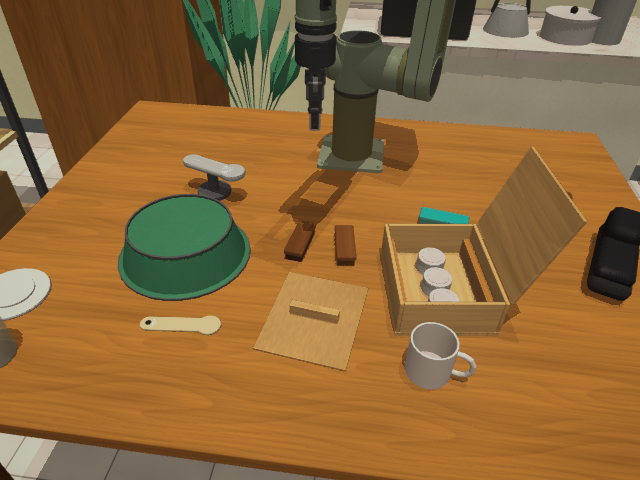

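All three tins stand upright in the box: top view (219,206), (222,231) and (225,258), with their tops at z≈44. Next, the board by its rib.

```bash
python3 - <<'E'
from h import *
im,d=optics.grab_frame('scene'); X=cloud('scene',d); hsv=cv2.cvtColor(im,cv2.COLOR_RGB2HSV); H,S,V=[hsv[...,i] for i in range(3)]
r=(np.abs(X[...,2]-30)<7)&(S>40)&(V>150)&(H<30)&(X[...,0]>550); o=rect_of(r,'scene',30); print(o)
xy=np.array([671.3,-22.7]); phi=o[0]['ang']-np.pi/2
p=[*xy,150]; ctrl.gripper_to(45); ctrl.move_ptp(p,best(p,phi)); st()
print(ctrl.move_l([*xy,60],vel=150)); print(ctrl.move_l([*xy,31.5],vel=40,threshold=8)); st('down')
ctrl.gripper_to(0,70); st('closed')
ctrl.move_l([*xy,170],vel=120); st('up')
R=best([*b2w(0,0),170],BA+np.pi/2); ctrl.move_ptp([*b2w(0,0),200],R); st('over')
im,d=optics.grab_frame('scene'); save('b1',im); np.savez('pics/b1.npz',im=im,d=d)
im,d=optics.grab_frame('top'); save('b1t',im); np.savez('pics/b1t.npz',im=im,d=d)
im,d=optics.grab_frame('wrist'); save('b1w',im)
E
```

```text
[{'px': (314, 307), 'c': array([671.5, -22.5]), 'size': (99.6, 16.2), 'ang': 1.43}]
 t 54.0 tcp [671.6 -23.1 151.3] grip 44.8 F [-0.5 -0.5 -0.1]
False
False
down t 55.6 tcp [671.5 -22.7  31.6] grip 45.1 F [ 0.3  0.2 -0.5]
closed t 56.0 tcp [671.9 -22.8  32.2] grip 14.4 F [ 0.9 -0.1  1.5]
up t 57.3 tcp [670.5 -22.6 168.5] grip 14.6 F [ 0.8 -0.4 -2.8]
over t 58.3 tcp [559.7 222.3 199.8] grip 14.6 F [-0.2 -0.5 -1.9]
```

View pics/b1.png

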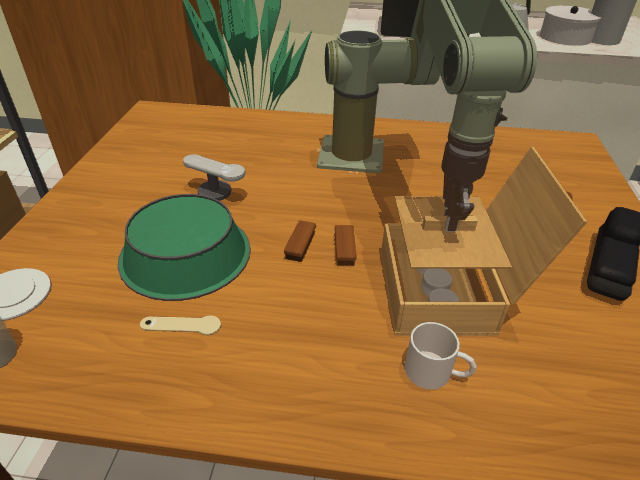

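View pics/b1w.png

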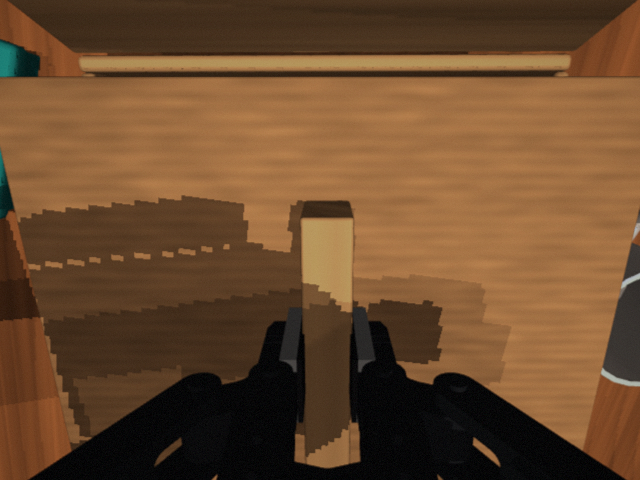

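View pics/b1t.png

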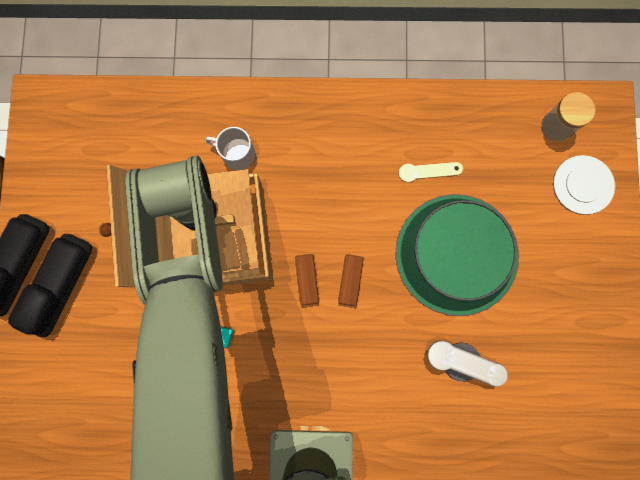

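The wrist view shows the board held level. Its edge at row ~77 is parallel to the box's far rim, which runs from (80,64) to (570,64). I'll work out the relative offset from this view.

```bash
python3 - <<'E'
from h import *
s=sensors.read_state(); im,d=optics.grab_frame('wrist')
save('rimw',cv2.resize(im[40:120],None,fx=1.25,fy=6,interpolation=cv2.INTER_CUBIC)[:480])
X=cloud('wrist',d,s)
ca,sa=np.cos(BA),np.sin(BA)
def loc(w): dd=w[...,:2]-BOX; return np.stack([dd[...,0]*ca+dd[...,1]*sa,-dd[...,0]*sa+dd[...,1]*ca,w[...,2]],-1)
L=loc(X)
# rim points
m=(abs(L[...,2]-90)<4)&(abs(L[...,0])<140)&(L[...,0]>60); p=L[m]; print('rim',len(p),np.percentile(p,[1,50,99],axis=0).round(1))
for lo,hi in((-110,-60),(60,110)):
    q=p[(p[:,1]>lo)&(p[:,1]<hi)]; print(lo,len(q),np.percentile(q[:,0],[2,50,98]).round(1))
m=(abs(L[...,2]-173)<6); m[:60]=0; m[330:]=0; p=L[m]; print('board',len(p),np.percentile(p,[0.5,50,99.5],axis=0).round(1))
for lo,hi in((-80,-50),(-15,15),(50,80)):
    q=p[(p[:,1]>lo)&(p[:,1]<hi)]; print(lo,np.percentile(q[:,0],[99.8]).round(1), q[:,2].mean().round(1))
hsv=cv2.cvtColor(im,cv2.COLOR_RGB2HSV)
for c in (330,): print([int(np.argmax(L[90:330,k,2]>0)) for k in (10,)])
E
```

```text
rim 9055 [[  95.1 -117.8   87. ]
 [ 100.     0.7   91. ]
 [ 105.1  121.2   93.7]]
-110 1818 [ 96.3 100.1 104.1]
60 1865 [ 96.1 100.  104.8]
board 148583 [[  -1.6 -107.1  172.3]
 [  51.     2.1  174. ]
 [  88.3  108.5  175.6]]
-80 [88.4] 173.9
-15 [88.6] 174.0
50 [88.4] 174.1
[0]
```

View pics/rimw.png

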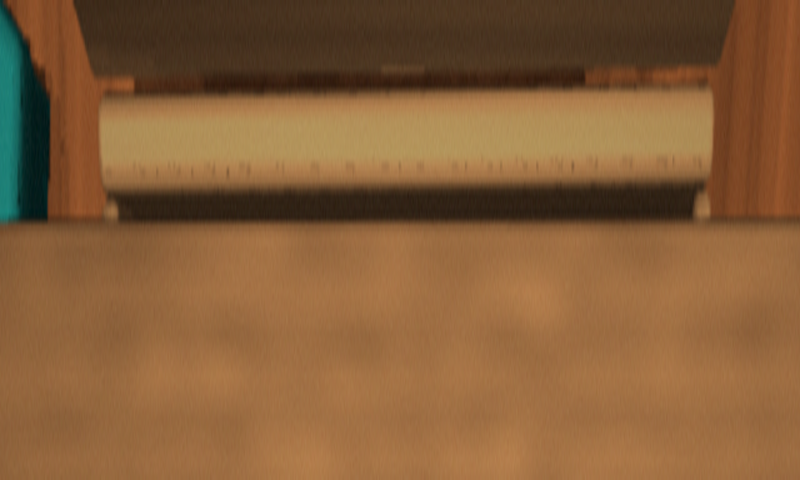

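```bash
cat > bmeas.py <<'E'
from h import *
ca,sa=np.cos(BA),np.sin(BA)
def loc(w): dd=np.asarray(w)[...,:2]-BOX; return np.stack([dd[...,0]*ca+dd[...,1]*sa,-dd[...,0]*sa+dd[...,1]*ca,np.asarray(w)[...,2]],-1)
def meas(tag):
    ctrl.hold(0.3); s=st('m'); im,d=optics.grab_frame('wrist'); save(tag,im); X=cloud('wrist',d,s); L=loc(X); zt=s['eef_pos'][2]-32.2+5
    print('tcp local',loc(s['eef_pos']).round(2))
    m=(abs(L[...,2]-90)<4)&(L[...,0]>85)&(L[...,0]<112)&(abs(L[...,1])<115); m&=np.arange(480)[:,None]<200
    p=L[m]; print('rim x',np.percentile(p[:,0],[2,50,98]).round(1),'y', L[(abs(L[...,2]-90)<4)&(L[...,0]>97)&(L[...,0]<112)][:,1].min().round(1),L[(abs(L[...,2]-90)<4)&(L[...,0]>97)&(L[...,0]<112)][:,1].max().round(1))
    m=abs(L[...,2]-zt-1)<4; m[:60]=0; m[330:]=0; p=L[m]
    print('board x max',[np.percentile(p[(p[:,1]>a)&(p[:,1]<a+30),0],99.8).round(1) for a in(-80,-15,50)],'y',[np.percentile(p[(p[:,0]>a)&(p[:,0]<a+15),1],[.5,99.5]).round(1) for a in (20,40)],'z',p[:,2].mean().round(1),zt)
    return s
E
python3 - <<'E'
from bmeas import *
s=meas('bm0')
ctrl.move_l([*b2w(2.3,1),135],vel=80); s=meas('bm1')
E
```

```text
m t 58.8 tcp [559.1 223.  199.9] grip 14.7 F [-0.4  0.1 -2.4]
tcp local [-3.500e-01 -1.000e-01  1.999e+02]
rim x [ 96.2 100.1 105. ] y -120.6 124.4
board x max [np.float64(89.8), np.float64(89.8), np.float64(89.5)] y [array([-107.4,  109.6]), array([-106.8,  109.6])] z 174.2 172.69853163996152
m t 60.1 tcp [558.  225.5 135.6] grip 14.9 F [ 0.5  0.4 -1.3]
tcp local [  2.33   0.68 135.55]
rim x [ 96.1  99.9 104.9] y -111.8 119.7
board x max [np.float64(92.5), np.float64(92.5), np.float64(92.2)] y [array([-106.7,  110.3]), array([-106.5,  110.3])] z 109.9 108.35195284594319
```

View pics/bm1.png

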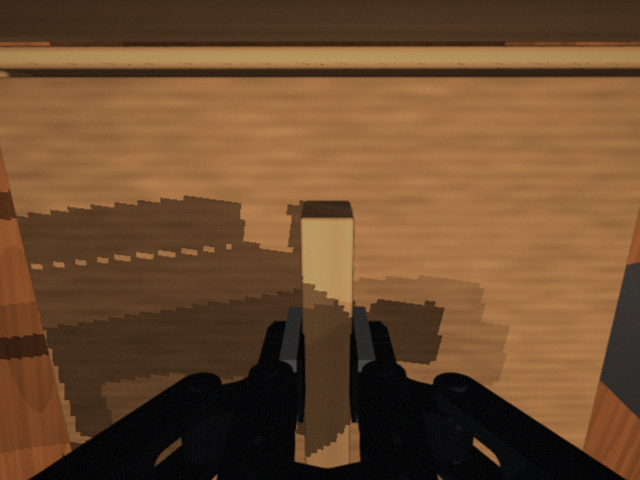

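```bash
python3 - <<'E'
from bmeas import *
ctrl.move_l([*b2w(1,1),130],vel=40); ctrl.hold(0.3); st()
print(ctrl.move_l([*b2w(1,1),92],vel=40,threshold=8)); s=st('z92'); print(loc(s['eef_pos']).round(1))
if s['eef_pos'][2]<95:
    print(ctrl.move_l([*b2w(1,1),84],vel=20,threshold=6)); s=st('z84'); print(loc(s['eef_pos']).round(1))
im,d=optics.grab_frame('scene'); save('b2',im)
im,d=optics.grab_frame('wrist'); save('b2w',im)
E
```

```text
t 60.8 tcp [558.  224.2 130.1] grip 14.7 F [-0.1 -0.5 -1.5]
False
z92 t 61.9 tcp [558.2 224.2  92.4] grip 14.6 F [ 0.1 -0.2 -2.2]
[ 1.   0.7 92.4]
True
z84 t 62.3 tcp [558.  224.2  84.1] grip 14.9 F [1.7 0.4 4.6]
[ 1.   0.9 84.1]
```

View pics/b2.png

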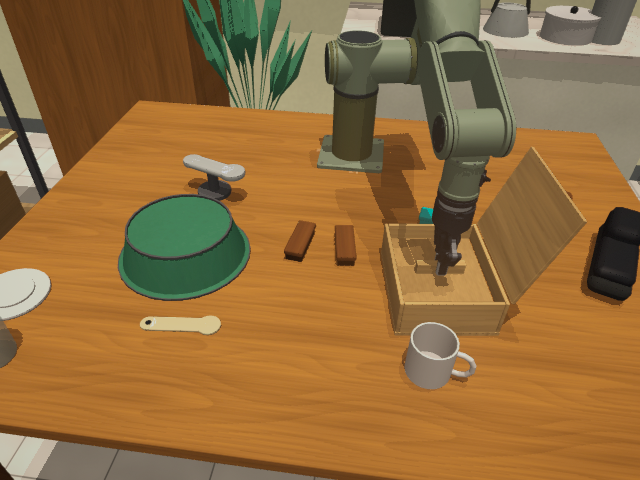

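View pics/b2w.png

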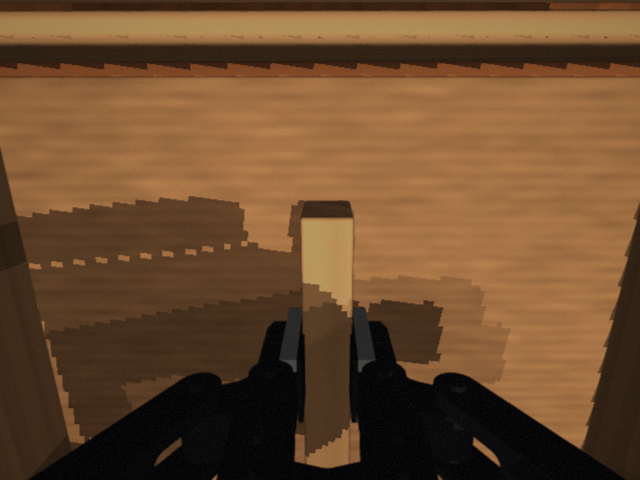

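The board is seated on the ledges inside the walls. I'll release it, back off and check.

```bash
python3 - <<'E'
from bmeas import *
ctrl.gripper_to(40); p=sensors.read_state()['eef_pos']; ctrl.move_l([p[0],p[1],220],vel=150)
q=[450,-250,330]; ctrl.move_ptp(q,best(q,0.14)); st()
E
python3 look.py d; python3 - <<'E'
from bmeas import *
for n in ['top','scene']:
    z=np.load(f'pics/{n}d.npz'); im,d=z['im'],z['d']; L=loc(cloud(n,d))
    m=(abs(L[...,2]-57)<5)&(abs(L[...,0])<93)&(abs(L[...,1])<113); p=L[m]; A=np.c_[p[:,:2],np.ones(len(p))]; f=np.linalg.lstsq(A,p[:,2],rcond=None)[0]; print(n,'board plane',f.round(4),'ext',np.percentile(p,[.5,99.5],axis=0).round(1).tolist())
    m=(abs(L[...,2]-82)<5)&(abs(L[...,0])<80)&(abs(L[...,1])<80); p=L[m]; print('rib',len(p),p.min(0).round(1),p.max(0).round(1))
E
```

```text
t 65.6 tcp [ 450.3 -249.2  329.6] grip 39.8 F [-0.2  0.7 -0.6]
== top
tins
brush
rim
{'px': (217, 230), 'c': array([556.7, 226.5]), 'size': (245.9, 213.2), 'ang': 0.143}
rib
== scene
tins
brush
{'px': (344, 241), 'c': array([455.1,  19.2]), 'size': (120.5, 44.4), 'ang': 0.137}
{'px': (299, 237), 'c': array([455.9, -84.9]), 'size': (123.3, 46.0), 'ang': -0.133}
rim
{'px': (444, 265), 'c': array([560.8, 226.5]), 'size': (256.3, 218.0), 'ang': 0.163}
rib
top board plane [-4.00000e-04  5.00000e-04  5.66095e+01] ext [[-89.3, -107.6, 52.1], [91.2, 111.3, 61.8]]
rib 279 [-50.1  -6.6  77.2] [49.7 10.5 86.8]
scene board plane [1.00000e-04 2.00000e-04 5.74063e+01] ext [[-85.0, -85.1, 54.1], [90.2, 110.7, 61.4]]
rib 347 [-49.6  -9.7  77. ] [50.2 11.4 85.3]
```

View pics/topd.png

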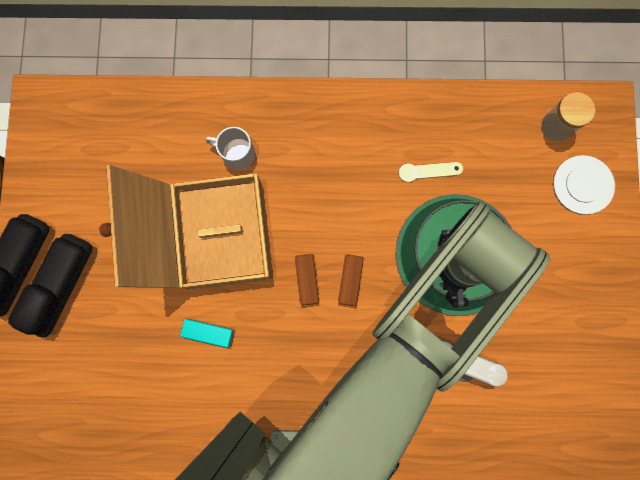

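The board is level, with its top at z≈57 and the rib centred. Close crop of the brushes before reaching for them.

```bash
python3 - <<'E'
from h import *
im=np.load('pics/scened.npz')['im']; save('brc',cv2.resize(im[205:280,265:385],None,fx=6,fy=6,interpolation=cv2.INTER_CUBIC))
E
```

```text
(no output)
```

View pics/brc.png

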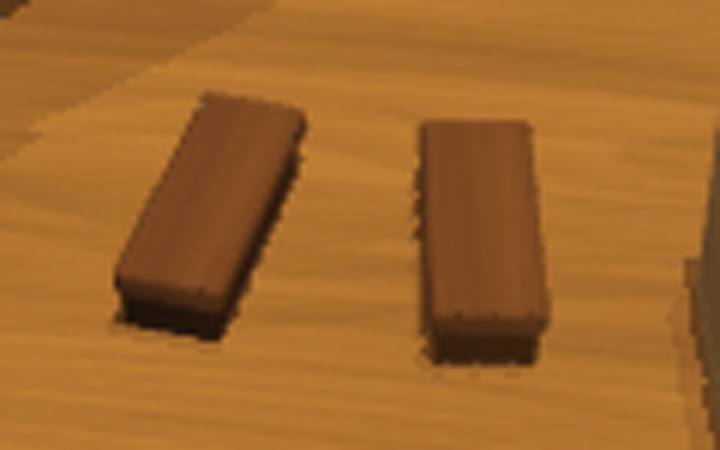

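Both are brown backs up with dark bristles beneath, so they are the right ones. I'll pick the left-hand one (344,241) first.

```bash
cat > br.py <<'E'
from h import *
def see():
    im,d=optics.grab_frame('scene'); X=cloud('scene',d); hsv=cv2.cvtColor(im,cv2.COLOR_RGB2HSV); H,S,V=[hsv[...,i] for i in range(3)]
    b=((S>80)&(np.abs(X[...,2]-30)<6)&(H<15)&(V<140)&(X[...,1]<300)).astype(np.uint8); b=cv2.morphologyEx(b,cv2.MORPH_OPEN,np.ones((3,3),np.uint8))
    return rect_of(b,'scene',30),im
E
python3 - <<'E'
from br import *
o,_=see(); print(o); o=max(o,key=lambda a:a['c'][1])
xy=o['c']+[-0.8,-0.2]
pick(xy,o['ang']+np.pi/2,27,open_=80)
place(b2w(1,1-58),BA+np.pi/2,85,open_=60)
o,im=see(); print(o); save('br1',im)
im,d=optics.grab_frame('wrist'); save('br1w',im)
E
```

```text
[{'px': (344, 242), 'c': array([456.7,  19.4]), 'size': (123.5, 44.4), 'ang': 0.141}, {'px': (299, 237), 'c': array([456.9, -85. ]), 'size': (123.0, 45.8), 'ang': -0.144}]
down hit=False t 69.5 tcp [456.7  19.1  27.7] grip 80.3 F [-0.9 -0.6  0. ]
closed t 69.9 tcp [456.6  19.1  27.7] grip 44.6 F [-0.7  1.1  4.7]
up t 71.3 tcp [455.1  19.3 218.9] grip 44.2 F [ 0.8 -0.5 -0.7]
over t 72.5 tcp [614.8 231.7 219.2] grip 44.5 F [ 0.2 -0.1  0.5]
placed hit=True t 74.1 tcp [614.8 232.2  84.7] grip 44.2 F [ 0.2 -1.3  3.1]
away t 75.3 tcp [614.3 232.1 218.5] grip 60.0 F [-0.2 -0.2 -1. ]
[{'px': (298, 238), 'c': array([456.8, -85. ]), 'size': (122.1, 45.9), 'ang': -0.137}]
```

View pics/br1.png

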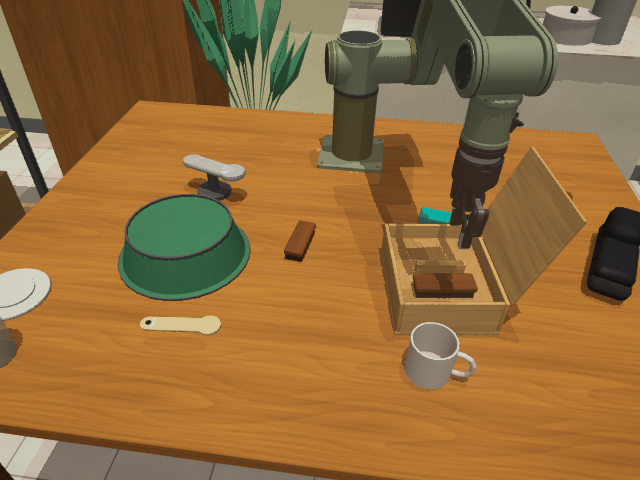

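View pics/br1w.png

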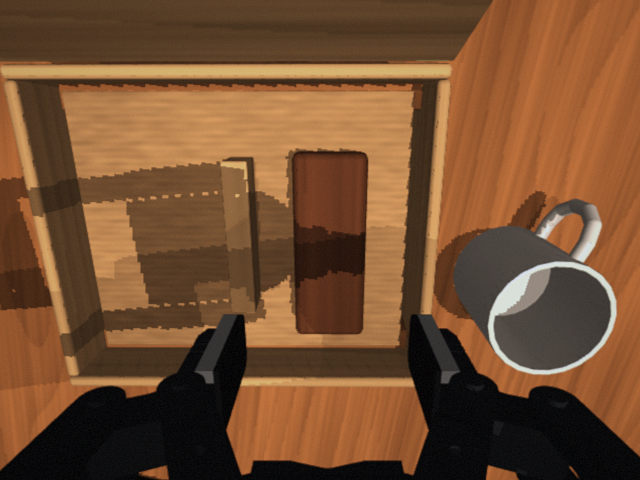

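The first brush lies flat beside the rib, at wrist (330,242), clear of the wall. Now the second.

```bash
python3 - <<'E'
from br import *
o,_=see(); print(o); o=o[0]
xy=o['c']+[-1.2,-0.2]
pick(xy,o['ang']+np.pi/2,27,open_=80)
place(b2w(1,1+58),BA+np.pi/2,85,open_=60)
ctrl.move_l([*b2w(1,40),300],vel=200); im,d=optics.grab_frame('wrist'); save('br2w',im)
q=[430,-60,330]; ctrl.move_ptp(q,best(q,0.14)); st()
E
python3 look.py e; python3 - <<'E'
from bmeas import *
for n in ['top','scene']:
    z=np.load(f'pics/{n}e.npz'); im,d=z['im'],z['d']; X=cloud(n,d); L=loc(X)
    for sg in (1,-1):
        m=(abs(L[...,2]-87)<4)&(abs(L[...,0])<80)&(L[...,1]*sg>14)&(L[...,1]*sg<100); p=L[m]; A=np.c_[p[:,:2],np.ones(len(p))]; f=np.linalg.lstsq(A,p[:,2],rcond=None)[0]; print(n,sg,len(p),p.mean(0).round(1),'tilt',f[:2].round(3),p.max(0).round(1))
E
```

```text
[{'px': (299, 238), 'c': array([457.4, -85.1]), 'size': (123.3, 45.8), 'ang': -0.141}]
down hit=False t 78.5 tcp [457.  -85.6  27.8] grip 79.9 F [ 0.  -0.9  0.1]
closed t 79.0 tcp [456.9 -85.6  27.8] grip 44.3 F [-0.2 -0.7  4.7]
up t 80.4 tcp [455.4 -85.  218.8] grip 44.4 F [ 0.1  0.6 -1.4]
over t 81.5 tcp [500.3 215.3 219.4] grip 44.1 F [ 0.3 -0.  -0.4]
placed hit=True t 83.2 tcp [499.8 215.8  84.7] grip 44.2 F [-0.7 -0.3  3.9]
away t 84.4 tcp [499.5 215.7 218.7] grip 60.1 F [-0.   0.  -1.1]
 t 86.1 tcp [430.1 -59.4 329.6] grip 60.1 F [-0.5  0.4 -1. ]
== top
tins
brush
rim
{'px': (217, 230), 'c': array([556.8, 226.6]), 'size': (245.6, 213.5), 'ang': 0.142}
rib
== scene
tins
{'px': (550, 55), 'c': array([-659.8,  706.3]), 'size': (266.6, 50.6), 'ang': -1.569}
brush
rim
{'px': (444, 265), 'c': array([560.9, 226.9]), 'size': (251.7, 214.5), 'ang': 0.152}
rib
top 1 854 [-4.6 60.9 86.6] tilt [ 0.002 -0.002] [55.1 83.3 91. ]
top -1 847 [ -4.6 -54.7  86.6] tilt [-0.001  0.002] [ 55.4 -31.9  91. ]
scene 1 773 [-5.1 56.  87.1] tilt [0.001 0.024] [55.4 84.8 90.6]
scene -1 1023 [ -5.  -58.9  87. ] tilt [0.001 0.015] [ 55.2 -33.3  90.9]
```

View pics/br2w.png

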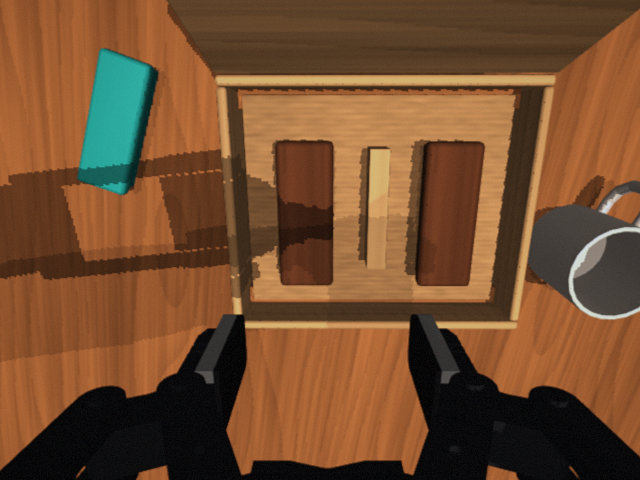

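View pics/tope.png

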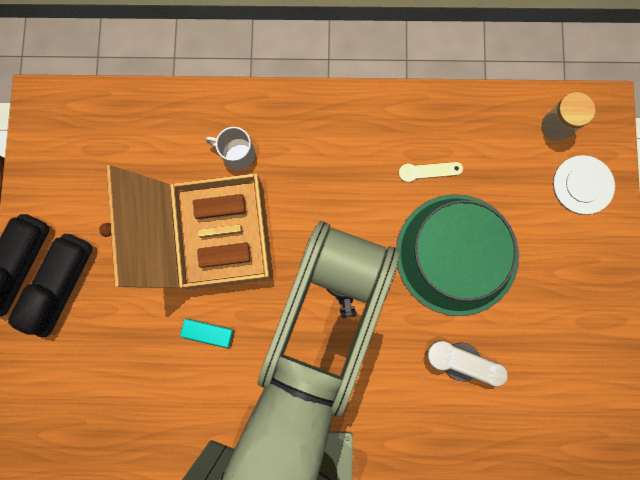

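Both brushes lie flat on either side of the rib, tops at z≈87 and tilts under 0.03. Now I'll close the lid gently by its knob, reversing the opening path.

```bash
python3 - <<'E'
from lid import *
th=1.88;p,R,b=pose(th,.6,k=1); p2=p+b*75; p3=p2.copy(); p3[2]=430
for x in (p,p2,p3): print(x.round(), ctrl.solve_ik(list(x),R) is not None)
ctrl.gripper_to(70)
q=[500,100,420]; ctrl.move_ptp(q,best(q,0.14))
ctrl.move_ptp(list(p3),R); st('p3'); ctrl.move_l(list(p2),vel=150); st('p2')
print(ctrl.move_l(list(p),vel=60,threshold=8)); st('knob')
im,d=optics.grab_frame('wrist'); save('kw',im)
im,d=optics.grab_frame('scene'); save('ks',im)
E
```

```text
[531. 422. 250.] True
[525. 464. 311.] True
[525. 464. 430.] True
p3 t 88.7 tcp [525.8 462.2 430.9] grip 70.1 F [ 1.  -0.1  0.2]
p2 t 89.6 tcp [525.1 464.1 313.2] grip 70.2 F [ 0.5 -0.4  0.5]
False
knob t 91.0 tcp [530.6 422.6 250.1] grip 70.2 F [-0.2  0.6  0.6]
```

View pics/kw.png

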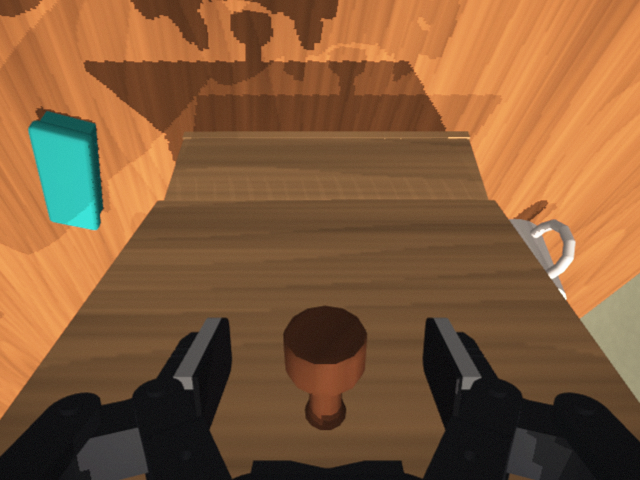

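View pics/ks.png

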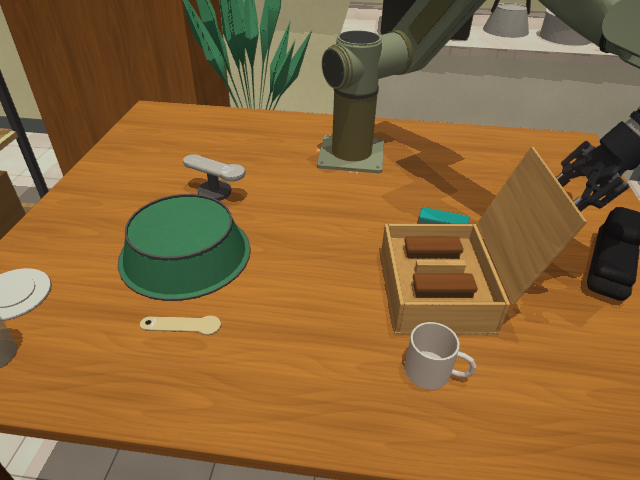

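The knob head at (325,345) is centred between the pads. I'll grip it and swing the lid shut.

```bash
python3 - <<'E'
from lid import *
ctrl.gripper_to(0,25); s=st('grip')
assert s['grip_width']>20
for th in list(np.arange(1.8,0.1,-0.15))+[0.06,0.015]:
    p,R,b=pose(th,min(.6,.35*th),k=1); ctrl.move_l(list(p),R,vel=110); s=st('th %.2f'%th)
    if np.linalg.norm(s['force'])>35: print('force!'); break
im,d=optics.grab_frame('scene'); save('cl1',im)
E
```

```text
grip t 91.6 tcp [530.  422.3 249.7] grip 26.6 F [-2.7 -0.1  1.8]
th 1.80 t 91.8 tcp [531.9 409.8 257.1] grip 26.7 F [-5.5  2.6  2.1]
th 1.65 t 92.2 tcp [535.5 384.5 268. ] grip 26.6 F [-5.5  0.8  4.8]
th 1.50 t 92.7 tcp [539.4 357.6 275. ] grip 26.9 F [-5.6  1.3  5.6]
th 1.35 t 93.0 tcp [543.4 330.2 277.8] grip 26.6 F [-4.9 -0.7  5.7]
th 1.20 t 93.5 tcp [547.3 302.6 276.2] grip 26.8 F [-5.4 -2.5  6.3]
th 1.05 t 93.8 tcp [551.2 275.7 270.6] grip 26.5 F [-4.5 -4.2  5.7]
th 0.90 t 94.2 tcp [554.9 249.9 260.9] grip 27.2 F [-4.5 -3.5  5.1]
th 0.75 t 94.7 tcp [558.4 225.9 247.4] grip 26.6 F [-3.1 -4.3  5.4]
th 0.60 t 95.0 tcp [561.4 204.4 230.5] grip 26.7 F [-3.4 -4.3  3.8]
th 0.45 t 95.5 tcp [564.1 185.7 210.8] grip 26.5 F [-2.6 -5.6  2.9]
th 0.30 t 95.8 tcp [566.4 170.3 188.5] grip 26.5 F [-3.4 -5.5  2.1]
th 0.15 t 96.2 tcp [568.1 158.2 164.3] grip 26.5 F [-1.8 -6.9  1. ]
th 0.06 t 96.5 tcp [568.9 152.8 149. ] grip 26.9 F [-2.2 -6.3  1.6]
th 0.01 t 96.8 tcp [569.2 150.5 141.2] grip 26.8 F [-1.1 -5.9  0.4]
```

View pics/cl1.png

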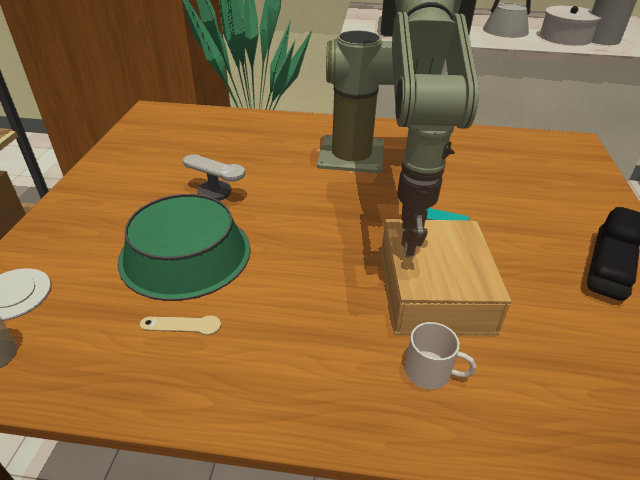

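The lid appears down. I'll release, back straight up and check its plane.

```bash
python3 - <<'E'
from bmeas import *
ctrl.gripper_to(60); ctrl.hold(0.2); p=sensors.read_state()['eef_pos']; ctrl.move_l([p[0],p[1],260],vel=150)
q=[430,-60,330]; ctrl.move_ptp(q,best(q,0.14)); ctrl.hold(0.3); st()
for n in ['top','scene']:
    im,d=optics.grab_frame(n); save('fin_'+n,im); L=loc(cloud(n,d))
    m=(abs(L[...,2]-98)<12)&(abs(L[...,0])<98)&(abs(L[...,1])<115)&~((abs(L[...,0]+73)<25)&(abs(L[...,1])<40)); p=L[m]; A=np.c_[p[:,:2],np.ones(len(p))]; print(n,len(p),np.linalg.lstsq(A,p[:,2],rcond=None)[0].round(4))
E
```

```text
t 99.7 tcp [430.3 -59.4 329.6] grip 60.2 F [0.9 0.2 0.7]
top 7592 [-3.00000e-04 -1.00000e-04  9.80037e+01]
scene 6545 [2.00000e-04 1.30000e-03 9.89241e+01]
```

View pics/fin_top.png

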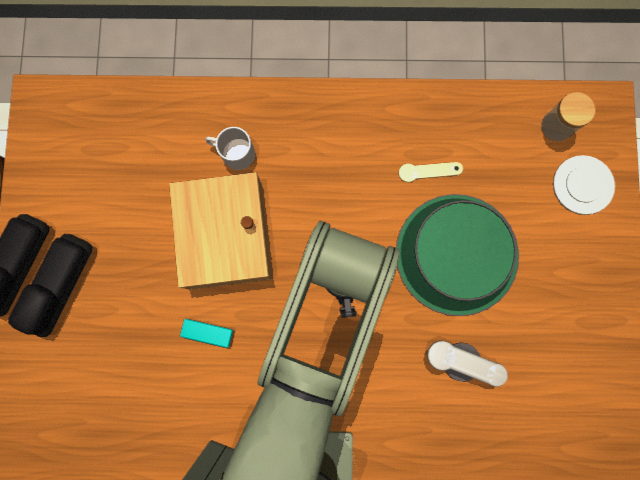

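View pics/fin_scene.png

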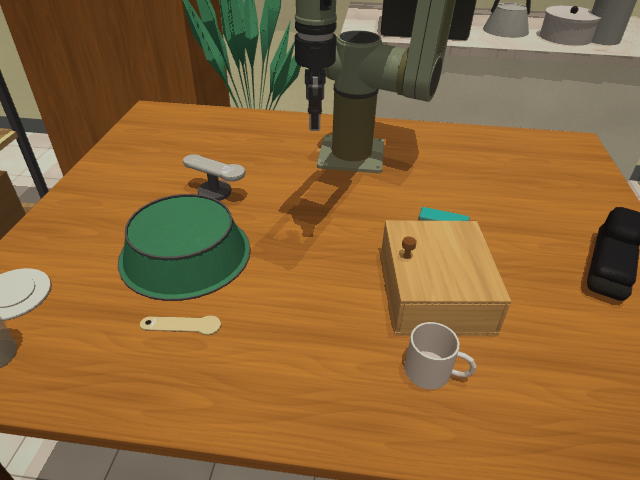

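The lid lies flat: its plane is at z≈98 with a slope under 0.002 rad. The mug (235,145), horn (430,170) and last (465,362) are where they started, and the arm is clear. Handing in.

```bash
python3 -c "
from h import *
print(ctrl.finish_job())"
```

```text
the job is handed in; nothing more can be done
None
```

I packed the box, shut the lid and handed the job in at about 100 s of the 210 s allowed. I was given no verdict.

- **What went in:** three tins were on the basin, and all three stand upright on the box floor. The board is on the ledges rib up, with one brown brush flat on each side of the rib, bristles down.
- **Mishap:** my first move swept the open lid shut, because I hadn't checked the path behind it. I put the tin I was holding back on the basin, reopened the lid by its knob and carried on. I didn't measure the contact force of that sweep. If it exceeded the 40 N limit, the run would have failed there.
- **Last checks:**
  - Tins: tops at about 44 mm, seen before the board went over them.
  - Board: top level at about 57 mm and centred within about 2 mm.
  - Brushes: tops at about 87 mm, tilt under 0.03 rad.
  - Lid: flat at about 98 mm, slope under 0.002 rad.
  - Bystanders: the last, horn and mug look unmoved in the final pictures.
- **Disagreements:** the two fixed cameras differed by 2–4 mm on positions, and by about 5 mm on the brushes' positions. I used the wrist camera for the board fit. I couldn't see the contents once the lid was shut.

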